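# Pack two desk kits from the stock

### The arm

A 6-joint arm with a two-finger parallel gripper is mounted at the origin on the work surface; the furniture and walls round the work are solid. World frame = base frame: x ahead of the robot, y to its left, z up, the work surface at z = 0. Lengths are in m, angles in degrees, forces in N, time in s.
With the tool pointing down it reaches from about 0.25 to 0.725 m from the base axis. Payload 9.7 kg.
Tool frame: the origin (TCP) lies midway between the tips of the shut fingers; the grasp point (between the pads) lies 19 mm behind it (bot.hold_point_z is the distance from the TCP to the grasp point, in m); z points along the fingers, y is the line along which they close (so a half turn about z gives the same grasp; the last joint's range is limited). The gripper opens to 85 mm and grips with 20 to 120 N. Pads are 22 mm wide; open, the fingers measure 114 mm over their backs; the gripper's body (76 mm by 85 mm) begins 54 mm behind the grasp point. The pads swing forward as they close: fully open they stand 13 mm farther back than shut.
Start: joints at [-69.041, 4.979, 10.078, 95.1, 0, 90], TCP at [0.197, -0.514, 0.231] pointing down, gripper open.
Joint ranges: [-179.16, 179.16], [-48.56, 103.87], [-65.8, 70.77], [-126.05, 130.52], [-82.76, 87.17], [-180, 180]. Speed limits (degrees/s): [127.2, 127.2, 147.25, 180, 180, 180].

### API

Orientations are given as [roll, pitch, yaw] about the fixed x, y, z axes, in that order (R = Rz(yaw) Ry(pitch) Rx(roll)).
In Python, from workcell import bot gives the robot as it stands.
- The arm moves only by the tool play_rows, never from a script. Its argument "steps" is a list that holds one entry, the list of rows, each a list of 4 numbers: the shift along the tool's x, y, z in m, then the turn about the tool's z in rad. In form: [[[tx, ty, tz, yaw], ...]]. A call has exactly 5 rows; each row shifts and turns the commanded pose from where the row before left it, along the tool's axes as they then stand; what a row does not reach is not made up. A row lasts 1/12 s, in which the tool goes at most 41.7 mm and 7.16 degrees, less where a joint would pass 70% of its speed; a pose out of reach is approached as far as the arm can. A call is refused whole if a number of a shift passes 0.0417 or a number of a turn 0.125, either way. A call with a gripper value outside its range is refused whole. "gripper" is the finger opening in m, from 0 to 0.0854, set as the call begins (left out, the last holds). The fingers move at their own pace and stop on an object; "squeeze" is the grip in N (left out, the last holds). Time passes only in rows, so rows that do not move let the fingers close, or fill a call up. It gives the time, the measured TCP pose, the force, the opening and the grip force at its end, in the units of the state.
- bot.get_obs(): the state, without advancing time (a new reading comes with each control period).
- bot.camera(name): name is "side" or "top"; returns a dict with "img" (420x560x3 uint8, blue, green, red), "vfov" (degrees; the focal length in pixels is half the picture's height over the tangent of half this angle, whatever the lens; pixels are square), "cx", "cy" (the principal point, pixels), "D" ([k1, k2, p1, p2, k3] as OpenCV has them; the pictures are not rectified), "xyz" and "attitude" of the camera in the world. Camera axes: x right, y down, z forward; pixel columns grow to the right and rows downward; lengths in m; the calibration is good to about 2 mm. A picture is of the moment at which its call begins. There is no depth.
- bot.job_done(): hands the job in; it is judged then, once.
The state is a dict: "time": time; "q": joint angles; "qd": joint speeds; "joint_efforts": joint torques, N m; "ee_pos": TCP position; "tcp_rot": TCP orientation; "wrist_force": force on the tool from outside, world axes, zero at the start; "torque": the same for the moment, N m; "opening": finger opening in m; "grasp_force": force on a finger pad.
Only numpy, scipy, OpenCV 4.12 (cv2) and the standard library are available. Lean on these libraries where they do the work, as an engineer would, in place of code of your own. Each camera call takes 0.05 s, during which the arm holds its last target. There are 200 camera calls.

### The job

Make up the two desk kits. In the long, narrow wooden tray put the green highlighter in the long compartment and the small dark clip box, upright, in the short one; in the broad wooden tray put the black USB hub in the long compartment and the eraser in the short one, each lengthwise. Everything lies fully down on the floor of its compartment, not on an edge, and the teal correction tape is left where it is.

Things in the scene. Friction and masses are not known exactly. Their poses are not given: they have to be found in the camera images.
- highlighter_center (a point): Green highlighter pen lying on the desk, 116 x 14 x 14 mm; the point is its centre, 7 mm above its underside. Its x axis runs along its length, y across, z up. Goes in the long compartment of the long tray.
- clip_box_center (a point): Small black square box (for paper clips), standing upright, 40 x 40 mm and 59 mm tall; its lid is fixed. The point is its centre, 29.5 mm above its underside; x and y are square to its sides, z up. Hold it at mid-height or lower, not by the lid. Goes in the short compartment of the long tray.
- usb_hub_center (a point): Black USB hub, a flat bar 90 x 30 x 13 mm; the point is its centre, 6.5 mm above its underside. Its x axis runs along its length, y across the 30 mm width, z up. Goes in the long compartment of the broad tray.
- eraser_center (a point): White eraser in a blue card sleeve lying flat, 46 x 22 x 12 mm; the point is its centre, 6 mm above its underside. Its x axis runs along its length, y across the 22 mm width, z up. Goes in the short compartment of the broad tray, lengthwise along the tray's x axis (either way round).
- long_tray: Long, narrow light-wood tray with grey felt floors, 209 x 72 mm, fixed to the desk. Origin: centre of its underside, on the desk; x along its length, y across, z up. Both compartments are rectangular recesses 4 mm deep, with walls parallel to the tray's sides; their floor is 4 mm above the underside and the tray's top face 8 mm. Long compartment: 132 mm (x) by 46 mm (y), centred at x = -33.5 mm, y = 0. Short compartment: 62 x 62 mm, centred at x = +68.5 mm, y = 0.
- broad_tray: Broad light-wood tray with grey felt floors, 142 mm (x) by 116 mm (y), fixed to the desk. Origin: centre of its underside, on the desk; z up. Both compartments are rectangular recesses 4 mm deep, with walls parallel to the tray's sides; their floor is 4 mm above the underside and the tray's top face 8 mm. Long compartment: 132 mm (x) by 46 mm (y), centred at x = 0, y = -30 mm. Short compartment: 62 mm (x) by 46 mm (y), centred at x = 0, y = +30 mm.
- correction_tape_center (a point): Teal correction-tape roller lying among the stock, 78 x 42 x 14 mm; the point is its centre, 7 mm up; x along its length, y across, z up. It belongs to neither kit and stays where it is.
Not all that is in view belongs to the job. What is shaped like the part that bears usb_hub_center but red is not meant.

How it is judged (in metres and radians):
At the end, for the whole second after the job is handed in: Each of the four things is wholly inside its own compartment, right way up on its floor (height within 2 mm, tilt under 0.06 rad), released and at rest. Centres off by at most (mm, along / across): highlighter 10 / 18, hub 22 / 9.5, clip box 12.5 / 12.5, eraser 10 / 13.5 (x of highlighter_center in the frame of long_tray between -0.0435 and -0.0235 m and y of highlighter_center in the frame of long_tray between -0.018 and 0.018 m and z of highlighter_center in the frame of long_tray between 0.009 and 0.0135 m and angle between each of highlighter_center, clip_box_center, usb_hub_center, eraser_center's own z axis and vertical below 0.06 rad and x of clip_box_center in the frame of long_tray between 0.056 and 0.081 m and y of clip_box_center in the frame of long_tray between -0.0125 and 0.0125 m and z of clip_box_center in the frame of long_tray between 0.0315 and 0.036 m and x of usb_hub_center in the frame of broad_tray between -0.022 and 0.022 m and y of usb_hub_center in the frame of broad_tray between -0.0395 and -0.0205 m and z of usb_hub_center in the frame of broad_tray between 0.0085 and 0.013 m and x of eraser_center in the frame of broad_tray between -0.01 and 0.01 m and y of eraser_center in the frame of broad_tray between 0.0165 and 0.0435 m and z of eraser_center in the frame of broad_tray between 0.008 and 0.0125 m and linear speed of each of highlighter, clip_box, usb_hub, eraser below 0.02 m/s); the robot touches nothing.
It fails at once if the correction tape is pushed away (more than 15 mm) (distance of correction_tape_center from where it was at the start of the episode above 0.015 m).
It also fails if it takes over 96 s, if anything falls off the work surface, if the arm or the gripper's body presses on something with over 40 N, if the wrist force passes 120 N, or if a joint passes its speed limit or range.

## Working session

There is one attempt and no reset: what is moved stays moved. The work goes in short steps, Python scripts to look and compute and a tool call to move; the robot and the scene stay as the last step left them, time stands still between calls to the robot, and variables do not carry over. Pictures are saved under pics/ and viewed, at most 14 in all, crops included, and the job is handed in when it is done.

Besides the shell and the picture viewer there is one more tool, called after "Call:" by a JSON object that holds its "op" and its "data". play_rows: Moves the arm, as the interface text tells. Its arguments: {"type":"object","properties":{"steps":{"type":"array","items":{"type":"array","items":{"type":"array","items":{"type":"number"}}}},"gripper":{"type":"number"},"squeeze":{"type":"number"}},"required":["steps"]}

```bash
mkdir -p pics; ls
cat > h.py <<'E'
import numpy as np,cv2
from workcell import bot
from scipy.spatial.transform import Rotation as R
def cam(n):
    c=bot.camera(n); im=np.asarray(c["img"]); f=im.shape[0]/2/np.tan(np.radians(c["vfov"])/2)
    K=np.array([[f,0,c["cx"]],[0,f,c["cy"]],[0,0,1]]); 
    a=np.asarray(c["attitude"],float)
    Rm=a if a.shape==(3,3) else R.from_euler('xyz',a,degrees=True).as_matrix()
    return im,K,np.array(c["D"],float),np.array(c["xyz"],float),Rm
def ray(C,px,z):
    im,K,D,t,Rm=C
    u=cv2.undistortPoints(np.array(px,float).reshape(-1,1,2),K,D).reshape(-1,2)
    d=(Rm@np.c_[u,np.ones(len(u))].T).T
    return t+d*((z-t[2])/d[:,2])[:,None]
def proj(C,P):
    im,K,D,t,Rm=C
    return cv2.projectPoints(np.array(P,float).reshape(-1,3),cv2.Rodrigues(Rm.T)[0],-Rm.T@t,K,D)[0].reshape(-1,2)
E
python3 - <<'E'
from h import *
for n in("top","side"):
    c=bot.camera(n);print({k:c[k] for k in c if k!="img"})
    cv2.imwrite(f"pics/{n}0.png",c["img"])
print(bot.get_obs())
E
```

```text
pics
{'vfov': 47.937781161252325, 'cx': 279.5182135010426, 'cy': 200.2079245319864, 'D': array([-0.00718787,  0.        ,  0.        ,  0.        ,  0.        ]), 'xyz': array([ 0.34716442, -0.10737038,  0.95254295]), 'attitude': array([-170.17094425,   -1.35016766,  -88.78120566])}
{'vfov': 50.6714748175917, 'cx': 278.2057286007176, 'cy': 214.2326820911784, 'D': array([-0.09419099,  0.        ,  0.        ,  0.        ,  0.        ]), 'xyz': array([0.27309119, 0.62974853, 0.80058857]), 'attitude': array([-134.53820304,   -1.13685318, -159.83544997])}
{'time': 0.1, 'q': array([-6.90418613e+01,  5.00667070e+00,  1.00401128e+01,  9.50973584e+01,
       -2.07595199e-04,  9.00001252e+01]), 'qd': array([ 0.04744324, -0.09668837,  0.1246724 , -0.01202384,  0.1182983 ,
       -0.0086434 ]), 'joint_efforts': array([ 1.57262151e-03, -5.21561301e+01,  4.65654480e+01,  1.59647665e-02,
        2.82821412e-05, -7.30268624e-06]), 'ee_pos': array([ 0.19666038, -0.51344161,  0.23067623]), 'tcp_rot': array([-1.79936084e+02,  2.07734724e-04,  2.09580138e+01]), 'wrist_force': array([-0.69082366, -0.1130465 , -0.27511911]), 'torque': array([-0.03825642,  0.06109585, -0.00749401]), 'grasp_force': 0.0, 'opening': 0.08526001141982022}
```

View pics/top0.png

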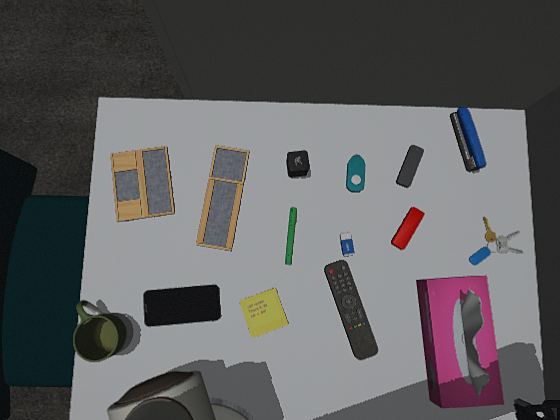

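View pics/side0.png

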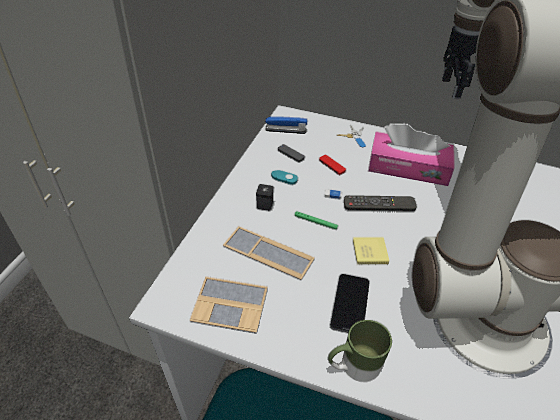

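The top view (up is world +x) shows these things:
- **Hub:** the candidates are the black bar (410,166), the red bar (407,228, excluded), the black/blue stapler (467,140), the phone (182,305) and the remote (350,310). I choose (410,166).
- **Clip box:** (298,163).
- **Highlighter:** (291,236).
- **Eraser:** (347,244), not the blue key tag (480,255).
- **Correction tape:** (356,173).
- **Trays:** broad (143,183), long (223,198).

Next I'll check these in a close crop.

Run:
```python
from h import *
im=cv2.imread("pics/top0.png")
cv2.imwrite("pics/cropA.png",cv2.resize(im[135:275,270:440],None,fx=4.2,fy=4.2,interpolation=cv2.INTER_CUBIC)[:600])
cv2.imwrite("pics/cropB.png",cv2.resize(im[140:255,100:260],None,fx=5,fy=5,interpolation=cv2.INTER_CUBIC))
```

```text
(no output)
```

View pics/cropA.png

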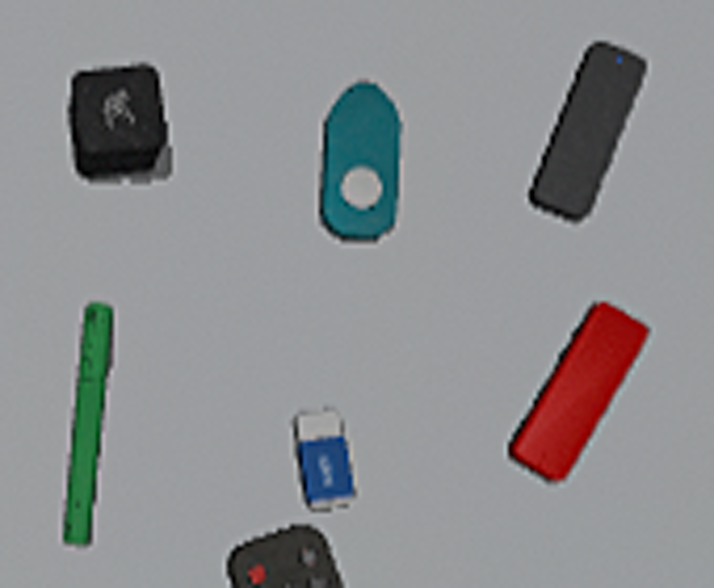

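View pics/cropB.png

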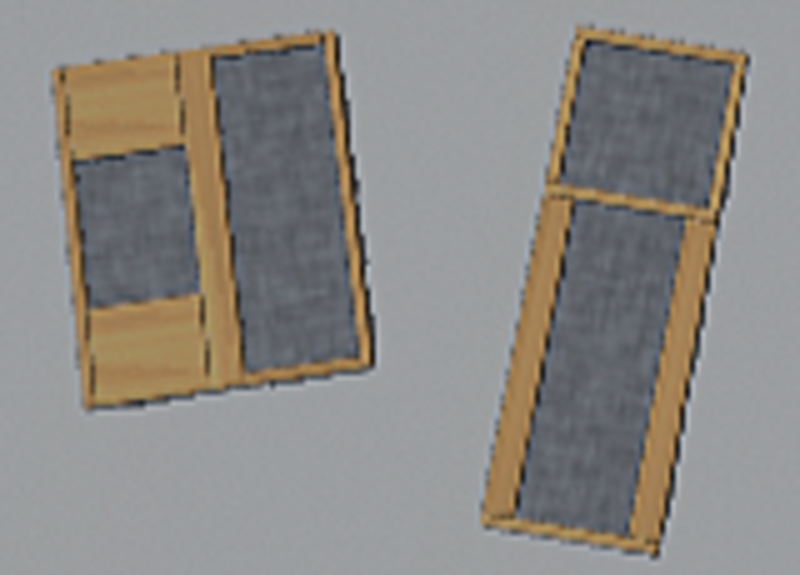

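The crops confirm the choices: the hub is the dark bar with a blue LED, the red bar is the decoy, and the tape's centre is at crop (362,162). Now corners to positions.

```bash
cat > m.py <<'E'
from h import *
T=cam("top");S=cam("side")
def A(p): return (np.array(p)+.5)/4.2-.5+[270,135]
def B(p): return (np.array(p)+.5)/5-.5+[100,140]
# corners listed: far-left, far-right, near-right, near-left (far=+x)
Q={"hub":(A([(593,38),(649,61),(583,223),(527,197)]),.013),
"pen":(A([(87,303),(113,304),(91,545),(65,543)]),.009),
"eraser":(A([(295,414),(342,408),(355,497),(308,507)]),.012),
"clip":(A([(70,70),(158,64),(166,154),(80,163)]),.059),
"tape":(A([(326,82),(402,82),(398,240),(320,240)]),.014),
"broad":(B([(53,68),(334,32),(374,367),(87,409)]),.008),
"long":(B([(579,27),(748,57),(658,554),(483,521)]),.008)}
for k,(p,z) in Q.items():
    w=ray(T,p,z);c=w.mean(0);d=w[0]+w[1]-w[2]-w[3]
    L=np.linalg.norm(d[:2])/2;W=np.linalg.norm((w[0]+w[3]-w[1]-w[2])[:2])/2
    print(k,c[:2].round(4),"yaw %.1f  L %.1f W %.1f"%(np.degrees(np.arctan2(d[1],d[0])),L*1e3,W*1e3),"side px",proj(S,c)[0].round(1), "r",np.linalg.norm(c[:2]).round(3))
E
python3 m.py
python3 - <<'E'
import cv2
im=cv2.imread("pics/side0.png")
cv2.imwrite("pics/sideC.png",cv2.resize(im[140:335,185:350],None,fx=3,fy=3,interpolation=cv2.INTER_CUBIC))
E
```

```text
hub [ 0.5901 -0.3927] yaw -23.0  L 89.0 W 29.7 side px [291.4 151. ] r 0.709
pen [ 0.4405 -0.1503] yaw -4.2  L 115.5 W 12.4 side px [316.2 218.8] r 0.465
eraser [ 0.4268 -0.2627] yaw 8.0  L 43.5 W 22.9 side px [333.2 191.7] r 0.501
clip [ 0.5801 -0.1592] yaw 6.3  L 43.9 W 40.7 side px [266.  188.4] r 0.602
tape [ 0.5711 -0.2807] yaw -2.1  L 79.1 W 37.7 side px [284.9 174.6] r 0.636
broad [0.5397 0.1537] yaw 10.1  L 141.7 W 115.1 side px [230.3 301.6] r 0.561
long [ 0.5158 -0.0118] yaw -8.1  L 207.0 W 71.0 side px [268.7 249.8] r 0.516
```

View pics/sideC.png

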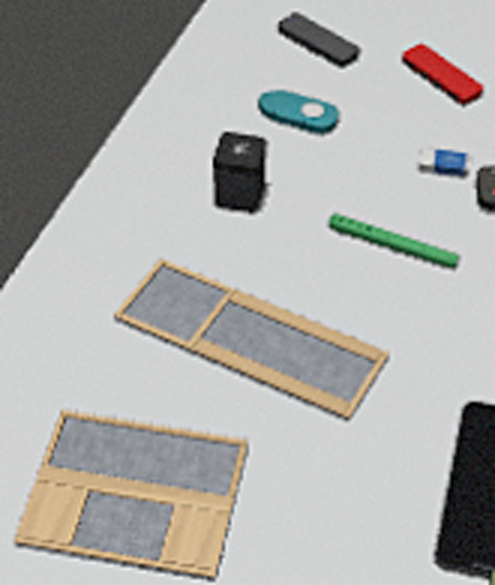

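The side-view projections agree with the picture to about 2–3 mm, and the sizes match. I start with the hub: turn to yaw -23° and move above it.

```bash
cat > go.py <<'E'
import sys,numpy as np
from workcell import bot
from h import R
o=bot.get_obs();p=o["ee_pos"];yaw=o["tcp_rot"][2]
print("t %.1f pos"%o["time"],np.round(p,4),"rot",np.round(o["tcp_rot"],1),"open %.4f F %.0f"%(o["opening"],o["grasp_force"]),"wf",np.round(o["wrist_force"],1))
a=list(map(float,sys.argv[1:]))
for i in range(0,len(a),4):
    x,y,z,t=a[i:i+4]; s=np.radians(t); d=np.array([x,y,z])-p
    v=[d[0]*np.cos(s)+d[1]*np.sin(s), d[0]*np.sin(s)-d[1]*np.cos(s), -d[2]]
    print("turn %.3f rad, then shift"%-np.radians((t-yaw+180)%360-180),np.round(v,4)); p=np.array([x,y,z]);yaw=t
E
python3 go.py .590 -.3925 .231 -23
```

```text
t 0.2 pos [ 0.1967 -0.5135  0.2308] rot [-180.   -0.   21.] open 0.0857 F 0 wf [ 0.  -0.4  0.3]
turn 0.767 rad, then shift [ 3.148e-01 -2.650e-01 -2.000e-04]
```

Call:
{"op": "play_rows", "data": {"steps": [[[0, 0, 0, 0.11], [0, 0, 0, 0.11], [0, 0, 0, 0.11], [0, 0, 0, 0.11], [0, 0, 0, 0.11]]], "gripper": 0.06}}

```text
time: 0.62
ee_pos: [0.1967, -0.5135, 0.2311]
tcp_rot: [-180.0, 0.0, -10.9]
wrist_force: [-0.2, -0.3, -0.1]
opening: 0.0597
grasp_force: 0.0
```

Call:
{"op": "play_rows", "data": {"steps": [[[0, 0, 0, 0.11], [0, 0, 0, 0.11], [0.0242, -0.0204, 0, 0], [0.0242, -0.0204, 0, 0], [0.0242, -0.0204, 0, 0]]]}}

```text
time: 1.03
ee_pos: [0.2882, -0.4856, 0.2312]
tcp_rot: [-180.0, 0.0, -23.3]
wrist_force: [-0.2, -0.1, -0.1]
opening: 0.0598
grasp_force: 0.0
```

Call:
{"op": "play_rows", "data": {"steps": [[[0.0242, -0.0204, 0, 0], [0.0242, -0.0204, 0, 0], [0.0242, -0.0204, 0, 0], [0.0242, -0.0204, 0, 0], [0.0242, -0.0204, 0, 0]]]}}

```text
time: 1.45
ee_pos: [0.4403, -0.439, 0.2311]
tcp_rot: [-180.0, 0.0, -23.2]
wrist_force: [0.4, -0.0, 0.5]
opening: 0.0599
grasp_force: 0.0
```

Call:
{"op": "play_rows", "data": {"steps": [[[0.0242, -0.0204, 0, 0], [0.0242, -0.0204, 0, 0], [0.0242, -0.0204, 0, 0], [0.0242, -0.0204, 0, 0], [0.0242, -0.0204, 0, 0]]]}}

```text
time: 1.87
ee_pos: [0.5916, -0.3927, 0.231]
tcp_rot: [-180.0, 0.0, -23.2]
wrist_force: [-0.3, -0.3, 0.6]
opening: 0.0603
grasp_force: 0.0
```

```bash
python3 go.py .590 -.3925 .03 -23 .590 -.3925 .004 -23
```

```text
t 1.9 pos [ 0.5916 -0.3927  0.231 ] rot [-180.     0.   -23.2] open 0.0603 F 0 wf [-0.3 -0.3  0.6]
turn -0.003 rad, then shift [-0.0016  0.0004  0.201 ]
turn -0.000 rad, then shift [ 0.    -0.     0.026]
```

Call:
{"op": "play_rows", "data": {"steps": [[[-0.0016, 0, 0.03, 0], [0, 0, 0.03, 0], [0, 0, 0.03, 0], [0, 0, 0.03, 0], [0, 0, 0.03, 0]]]}}

```text
time: 2.28
ee_pos: [0.5886, -0.3926, 0.0794]
tcp_rot: [-180.0, 0.0, -23.1]
wrist_force: [0.1, 1.2, 0.6]
opening: 0.06
grasp_force: 0.0
```

Call:
{"op": "play_rows", "data": {"steps": [[[0, 0, 0.03, 0], [0, 0, 0.02, 0], [0, 0, 0.016, 0], [0, 0, 0.01, 0], [0, 0, 0, 0]]]}}

```text
time: 2.7
ee_pos: [0.5876, -0.3921, 0.0023]
tcp_rot: [-180.0, 0.2, -23.2]
wrist_force: [-0.2, 0.1, -1.7]
opening: 0.0598
grasp_force: 0.0
```

Call:
{"op": "play_rows", "data": {"steps": [[[0, 0, 0, 0], [0, 0, 0, 0], [0, 0, 0, 0], [0, 0, 0, 0], [0, 0, 0, 0]]], "gripper": 0.02, "squeeze": 40}}

```text
time: 3.12
ee_pos: [0.5897, -0.3934, 0.0072]
tcp_rot: [180.0, -0.2, -23.2]
wrist_force: [0.4, 0.5, 6.3]
opening: 0.0285
grasp_force: 40.1
```

Call:
{"op": "play_rows", "data": {"steps": [[[0, 0, 0, 0], [0, 0, -0.01, 0], [0, 0, -0.02, 0], [0, 0, -0.03, 0], [0, 0, -0.03, 0]]]}}

```text
time: 3.53
ee_pos: [0.5882, -0.3925, 0.0962]
tcp_rot: [-180.0, 0.1, -23.2]
wrist_force: [0.7, -0.7, -0.7]
opening: 0.0283
grasp_force: 39.5
```

```bash
python3 - <<'E'
import numpy as np
def w(c,yaw,p):
    s=np.radians(yaw);return np.array(c)+[np.cos(s)*p[0]-np.sin(s)*p[1],np.sin(s)*p[0]+np.cos(s)*p[1]]
b=[.5397,.1537];l=[.5158,-.0118]
print("hub",w(b,9.5,(0,-.03)),"er",w(b,9.5,(0,.03)),"pen",w(l,-8.3,(-.0335,0)),"clip",w(l,-8.3,(.0685,0)))
E
python3 go.py .545 .124 .12 9.5 .545 .124 .008 9.5
```

```text
hub [0.54465143 0.12411143] er [0.53474857 0.18328857] pen [ 0.48265089 -0.00696407] clip [ 0.58358252 -0.0216884 ]
t 3.5 pos [ 0.5882 -0.3925  0.0962] rot [-1.80e+02  1.00e-01 -2.32e+01] open 0.0283 F 40 wf [ 0.7 -0.7 -0.7]
turn -0.570 rad, then shift [ 0.0426 -0.5165 -0.0238]
turn -0.000 rad, then shift [0.    0.    0.112]
```

Run:
```python
from h import *
a=[]
for n in("top","side"):
    C=cam(n);p=proj(C,[bot.get_obs()["ee_pos"]])[0].astype(int)
    x,y=p[0],max(p[1],60);print(n,p);a.append(cv2.resize(C[0][y-60:y+60,x-60:x+60],(400,400),interpolation=cv2.INTER_CUBIC))
cv2.imwrite("pics/hub1.png",np.hstack(a))
```

```text
top [424 153]
side [292 125]
```

View pics/hub1.png

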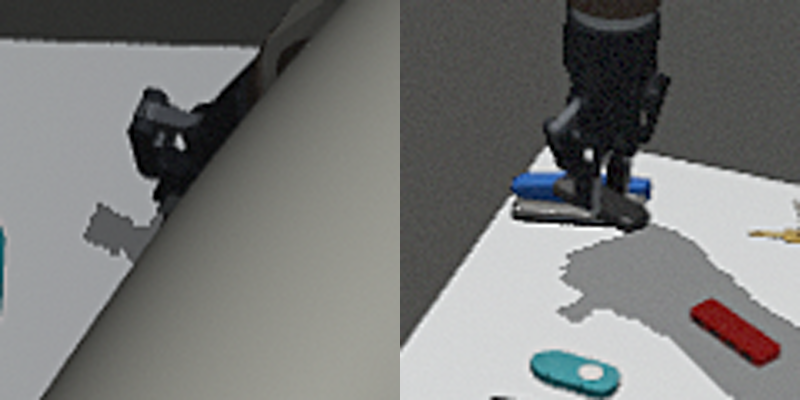

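The hub is held level between the fingers (side crop around (600,205)). Now carry it to the broad tray.

Call:
{"op": "play_rows", "data": {"steps": [[[0, 0, -0.008, -0.114], [0, 0, -0.008, -0.114], [0, 0, -0.008, -0.114], [0, 0, 0, -0.114], [0, 0, 0, -0.114]]]}}

```text
time: 4.05
ee_pos: [0.589, -0.393, 0.1202]
tcp_rot: [180.0, -0.0, 9.8]
wrist_force: [-0.2, 0.4, -0.5]
opening: 0.0282
grasp_force: 39.5
```

Call:
{"op": "play_rows", "data": {"steps": [[[0.003, -0.0344, 0, 0], [0.003, -0.0344, 0, 0], [0.003, -0.0344, 0, 0], [0.003, -0.0344, 0, 0], [0.003, -0.0344, 0, 0]]]}}

```text
time: 4.47
ee_pos: [0.5747, -0.2193, 0.1194]
tcp_rot: [-180.0, 0.0, 9.5]
wrist_force: [0.7, 0.3, -0.8]
opening: 0.0284
grasp_force: 39.6
```

Call:
{"op": "play_rows", "data": {"steps": [[[0.003, -0.0344, 0, 0], [0.003, -0.0344, 0, 0], [0.003, -0.0344, 0, 0], [0.003, -0.0344, 0, 0], [0.003, -0.0344, 0, 0]]]}}

```text
time: 4.88
ee_pos: [0.5611, -0.0471, 0.1196]
tcp_rot: [180.0, -0.0, 9.5]
wrist_force: [2.0, 0.2, -0.3]
opening: 0.0284
grasp_force: 39.6
```

Call:
{"op": "play_rows", "data": {"steps": [[[0.003, -0.0344, 0, 0], [0.003, -0.0344, 0, 0], [0.003, -0.0344, 0, 0], [0.003, -0.0344, 0, 0], [0.003, -0.0344, 0, 0]]]}}

```text
time: 5.3
ee_pos: [0.55, 0.1118, 0.1197]
tcp_rot: [-179.3, -0.0, 11.2]
wrist_force: [0.3, 0.7, -0.1]
opening: 0.0287
grasp_force: 39.6
```

Call:
{"op": "play_rows", "data": {"steps": [[[0, 0, 0, 0], [0, 0, 0, 0], [0, 0, 0, 0], [0, 0, 0, 0], [0, 0, 0, 0]]]}}

```text
time: 5.72
ee_pos: [0.551, 0.1075, 0.1193]
tcp_rot: [-179.4, 0.0, 10.8]
wrist_force: [0.1, -0.4, -1.0]
opening: 0.0285
grasp_force: 39.6
```

```bash
python3 go.py .5447 .1241 .012 9.5
```

```text
t 5.7 pos [0.551  0.1075 0.1193] rot [-179.4    0.    10.8] open 0.0285 F 40 wf [ 0.1 -0.4 -1. ]
turn 0.022 rad, then shift [-0.0035 -0.0174  0.1073]
```

The tool ended 15 mm short in y with a small roll, so I check what is holding it.

Run:
```python
from h import *
o=bot.get_obs()
for k in("q","qd","joint_efforts"):print(k,np.round(o[k],2))
C=cam("side");D=cam("top")
cv2.imwrite("pics/s2.png",np.hstack([cv2.resize(C[0],(400,300)),cv2.resize(D[0],(400,300))]))
```

```text
q [ 10.72   5.76  -1.45  82.79   0.64 179.94]
qd [ 0.1   0.    0.01 -0.09  0.12 -0.08]
joint_efforts [ 3.400e-01 -5.371e+01  4.731e+01  1.000e-02  4.000e-02 -0.000e+00]
```

View pics/s2.png

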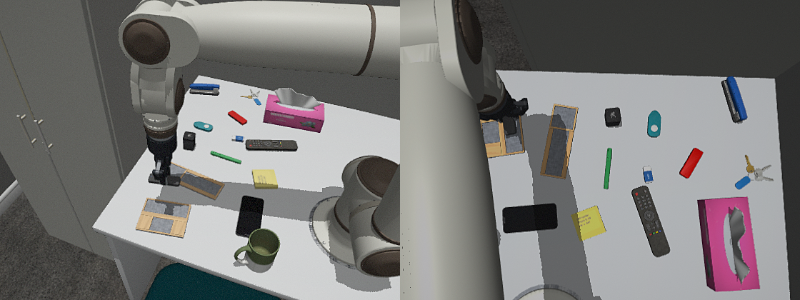

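The picture shows the hub still level, over the gap by the broad tray. Joint 6 is at its +180° limit, which explains the shortfall. I'll use the half-turned grasp yaw here and for the other parts.

Call:
{"op": "play_rows", "data": {"steps": [[[0, 0, 0, -0.1245], [0, 0, 0, -0.1245], [0, 0, 0, -0.1245], [0, 0, 0, -0.1245], [0, 0, 0, -0.1245]]]}}

```text
time: 6.23
ee_pos: [0.551, 0.108, 0.1193]
tcp_rot: [-179.5, -0.4, 46.8]
wrist_force: [0.3, 0.4, -0.4]
opening: 0.0284
grasp_force: 39.6
```

Call:
{"op": "play_rows", "data": {"steps": [[[0, 0, 0, -0.1245], [0, 0, 0, -0.1245], [0, 0, 0, -0.1245], [0, 0, 0, -0.1245], [0, 0, 0, -0.1245]]]}}

```text
time: 6.65
ee_pos: [0.5509, 0.108, 0.1193]
tcp_rot: [-179.8, -0.6, 82.5]
wrist_force: [-0.4, 0.4, -0.6]
opening: 0.0281
grasp_force: 39.6
```

Call:
{"op": "play_rows", "data": {"steps": [[[0, 0, 0, -0.1245], [0, 0, 0, -0.1245], [0, 0, 0, -0.1245], [0, 0, 0, -0.1245], [0, 0, 0, -0.1245]]]}}

```text
time: 7.07
ee_pos: [0.5509, 0.108, 0.1193]
tcp_rot: [179.8, -0.6, 118.2]
wrist_force: [-0.2, 0.0, -1.0]
opening: 0.0288
grasp_force: 39.6
```

Call:
{"op": "play_rows", "data": {"steps": [[[0, 0, 0, -0.1245], [0, 0, 0, -0.1245], [0, 0, 0, -0.1245], [0, 0, 0, -0.1245], [0, 0, 0, -0.1245]]]}}

```text
time: 7.48
ee_pos: [0.5509, 0.108, 0.1193]
tcp_rot: [179.5, -0.4, 153.8]
wrist_force: [-0.1, 0.1, 0.1]
opening: 0.0287
grasp_force: 39.6
```

Call:
{"op": "play_rows", "data": {"steps": [[[0, 0, 0, -0.1245], [0, 0, 0, -0.1245], [0, 0, 0, -0.1245], [0, 0, 0, -0.1245], [0, 0, 0, 0]]]}}

```text
time: 7.9
ee_pos: [0.5509, 0.1081, 0.1193]
tcp_rot: [179.4, -0.1, -177.6]
wrist_force: [-0.2, 0.7, -1.4]
opening: 0.0285
grasp_force: 39.6
```

```bash
python3 go.py .5447 .1241 .012 189.5
```

```text
t 7.9 pos [0.5509 0.1081 0.1193] rot [ 1.794e+02 -1.000e-01 -1.776e+02] open 0.0285 F 40 wf [-0.2  0.7 -1.4]
turn -0.125 rad, then shift [0.0035 0.0168 0.1073]
```

Call:
{"op": "play_rows", "data": {"steps": [[[0, 0, 0, -0.125], [0.0035, 0.0168, 0, 0], [0, 0, 0.03, 0], [0, 0, 0.03, 0], [0, 0, 0.02, 0]]]}}

```text
time: 8.32
ee_pos: [0.5438, 0.1252, 0.0372]
tcp_rot: [179.4, -0.1, -171.1]
wrist_force: [-0.8, -0.9, -1.1]
opening: 0.0285
grasp_force: 39.6
```

Call:
{"op": "play_rows", "data": {"steps": [[[0, 0, 0, 0], [0, 0, 0, 0], [0, 0, 0, 0], [0, 0, 0, 0], [0, 0, 0, 0]]]}}

```text
time: 8.73
ee_pos: [0.5456, 0.1256, 0.0412]
tcp_rot: [179.3, 0.1, -170.8]
wrist_force: [0.1, 0.4, -0.2]
opening: 0.0286
grasp_force: 39.6
```

```bash
python3 go.py .5447 .1241 .012 189.5
python3 - <<'E'
from h import *
C=cam("side");D=cam("top")
cv2.imwrite("pics/s3.png",np.hstack([cv2.resize(C[0][225:345,160:290],(433,400),interpolation=cv2.INTER_CUBIC),cv2.resize(D[0][135:235,95:185],(360,400),interpolation=cv2.INTER_CUBIC)]))
E
```

```text
t 8.7 pos [0.5456 0.1256 0.0412] rot [ 1.793e+02  1.000e-01 -1.708e+02] open 0.0286 F 40 wf [ 0.1  0.4 -0.2]
turn -0.006 rad, then shift [ 0.0011 -0.0013  0.0292]
```

View pics/s3.png

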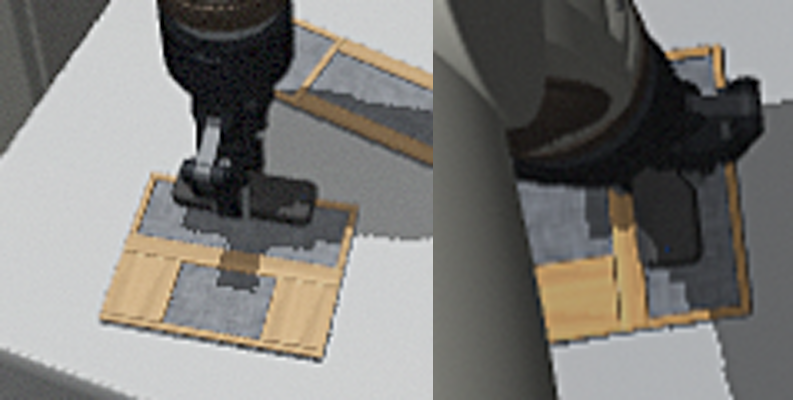

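The hub hangs above the long compartment, aligned with its walls. I lower it and release.

Call:
{"op": "play_rows", "data": {"steps": [[[0.001, -0.001, 0.01, 0], [0, 0, 0.01, 0], [0, 0, 0.005, 0], [0, 0, 0.003, 0], [0, 0, 0, 0]]]}}

```text
time: 9.25
ee_pos: [0.5431, 0.1245, 0.0113]
tcp_rot: [179.4, -0.1, -170.8]
wrist_force: [-2.1, -0.6, 3.3]
opening: 0.0283
grasp_force: 40.1
```

Call:
{"op": "play_rows", "data": {"steps": [[[0, 0, 0, 0], [0, 0, 0, 0], [0, 0, 0, 0], [0, 0, 0, 0], [0, 0, 0, 0]]]}}

```text
time: 9.67
ee_pos: [0.5436, 0.1246, 0.0113]
tcp_rot: [179.3, -0.0, -170.8]
wrist_force: [-1.3, -0.8, 3.3]
opening: 0.0286
grasp_force: 40.0
```

```bash
python3 go.py .5447 .1241 .012 189.5
```

```text
t 9.7 pos [0.5436 0.1246 0.0113] rot [ 179.3   -0.  -170.8] open 0.0286 F 40 wf [-1.3 -0.8  3.3]
turn -0.005 rad, then shift [-0.001  -0.0007 -0.0007]
```

Call:
{"op": "play_rows", "data": {"steps": [[[0, 0, 0, 0], [0, 0, 0, 0], [0, 0, 0, 0], [0, 0, -0.01, 0], [0, 0, -0.03, 0]]], "gripper": 0.044}}

```text
time: 10.08
ee_pos: [0.5414, 0.1237, 0.0482]
tcp_rot: [179.4, -0.4, -170.8]
wrist_force: [0.1, -0.7, 0.2]
opening: 0.0443
grasp_force: 0.0
```

Call:
{"op": "play_rows", "data": {"steps": [[[0, 0, -0.03, 0], [0, 0, -0.03, 0], [0, 0, 0, 0], [0, 0, 0, 0], [0, 0, 0, 0]]]}}

```text
time: 10.5
ee_pos: [0.5439, 0.1235, 0.1116]
tcp_rot: [179.3, -0.0, -170.8]
wrist_force: [0.1, -0.8, -1.1]
opening: 0.0436
grasp_force: 0.0
```

```bash
python3 go.py .4268 -.2627 .1 188 .4268 -.2627 .0045 188
```

```text
t 10.5 pos [0.5439 0.1235 0.1116] rot [ 179.3   -0.  -170.8] open 0.0436 F 0 wf [ 0.1 -0.8 -1.1]
turn 0.022 rad, then shift [ 0.1697 -0.3662  0.0116]
turn -0.000 rad, then shift [-0.      0.      0.0955]
```

Call:
{"op": "play_rows", "data": {"steps": [[[0, 0, 0, 0.022], [0.017, -0.0333, 0.001, 0], [0.017, -0.0333, 0.001, 0], [0.017, -0.0333, 0.001, 0], [0.017, -0.0333, 0.001, 0]]]}}

```text
time: 10.92
ee_pos: [0.4936, -0.0188, 0.1046]
tcp_rot: [179.3, -0.2, -172.0]
wrist_force: [1.3, -0.3, 1.2]
opening: 0.0441
grasp_force: 0.0
```

Call:
{"op": "play_rows", "data": {"steps": [[[0.017, -0.0333, 0.001, 0], [0.017, -0.0333, 0.001, 0], [0.017, -0.0333, 0.001, 0], [0.017, -0.0333, 0.001, 0], [0.017, -0.0333, 0.001, 0]]]}}

```text
time: 11.33
ee_pos: [0.4324, -0.1957, 0.0981]
tcp_rot: [179.3, -0.1, -172.1]
wrist_force: [0.4, -0.2, -0.2]
opening: 0.0445
grasp_force: 0.0
```

Call:
{"op": "play_rows", "data": {"steps": [[[0.017, -0.0333, 0.001, 0], [0, -0.033, 0.001, 0], [0, 0, 0, 0], [0, 0, 0, 0], [0, 0, 0, 0]]]}}

```text
time: 11.75
ee_pos: [0.4257, -0.2619, 0.0954]
tcp_rot: [179.3, -0.1, -172.1]
wrist_force: [-0.4, -0.5, -0.0]
opening: 0.0439
grasp_force: 0.0
```

```bash
python3 go.py .4268 -.2627 .0045 188
```

```text
t 11.8 pos [ 0.4257 -0.2619  0.0954] rot [ 1.793e+02 -1.000e-01 -1.721e+02] open 0.0439 F 0 wf [-0.4 -0.5 -0. ]
turn -0.002 rad, then shift [-0.001  -0.0009  0.0909]
```

Call:
{"op": "play_rows", "data": {"steps": [[[-0.001, -0.001, 0.03, 0], [0, 0, 0.03, 0], [0, 0, 0.015, 0], [0, 0, 0.01, 0], [0, 0, 0.0055, 0]]]}}

```text
time: 12.17
ee_pos: [0.4268, -0.2608, 0.0045]
tcp_rot: [179.3, -0.1, -172.0]
wrist_force: [0.2, 0.3, 0.2]
opening: 0.0442
grasp_force: 0.0
```

Call:
{"op": "play_rows", "data": {"steps": [[[0, 0, 0, 0], [0, 0, 0, 0], [0, 0, 0, 0], [0, 0, 0, 0], [0, 0, 0, 0]]], "gripper": 0.012, "squeeze": 30}}

```text
time: 12.58
ee_pos: [0.4277, -0.2625, 0.0068]
tcp_rot: [179.4, 0.0, -172.0]
wrist_force: [-0.2, 0.1, 3.5]
opening: 0.0209
grasp_force: 30.8
```

Call:
{"op": "play_rows", "data": {"steps": [[[0, 0, 0, 0], [0, 0, -0.01, 0], [0, 0, -0.02, 0], [0, 0, -0.03, 0], [0, 0, -0.03, 0]]]}}

```text
time: 13.0
ee_pos: [0.4268, -0.2629, 0.0971]
tcp_rot: [179.3, -0.1, -172.0]
wrist_force: [1.2, -0.5, -0.5]
opening: 0.021
grasp_force: 30.4
```

```bash
python3 go.py .5347 .1833 .1 189.5 .5347 .1833 .012 189.5
```

```text
t 13.0 pos [ 0.4268 -0.2629  0.0971] rot [ 1.793e+02 -1.000e-01 -1.720e+02] open 0.0210 F 30 wf [ 1.2 -0.5 -0.5]
turn -0.027 rad, then shift [-0.1801  0.4223 -0.0029]
turn -0.000 rad, then shift [-0.     0.     0.088]
```

Call:
{"op": "play_rows", "data": {"steps": [[[0, 0, 0, -0.027], [-0.0139, 0.0325, 0, 0], [-0.0139, 0.0325, 0, 0], [-0.0139, 0.0325, 0, 0], [-0.0139, 0.0325, 0, 0]]]}}

```text
time: 13.42
ee_pos: [0.4608, -0.1246, 0.0983]
tcp_rot: [179.4, 0.0, -170.5]
wrist_force: [0.7, -0.2, 0.0]
opening: 0.0209
grasp_force: 30.4
```

Call:
{"op": "play_rows", "data": {"steps": [[[-0.0139, 0.0325, 0, 0], [-0.0139, 0.0325, 0, 0], [-0.0139, 0.0325, 0, 0], [-0.0139, 0.0325, 0, 0], [-0.0139, 0.0325, 0, 0]]]}}

```text
time: 13.83
ee_pos: [0.5025, 0.0477, 0.1001]
tcp_rot: [179.4, 0.0, -170.5]
wrist_force: [0.7, -0.8, 0.6]
opening: 0.021
grasp_force: 30.4
```

Call:
{"op": "play_rows", "data": {"steps": [[[-0.0139, 0.0325, 0, 0], [-0.0139, 0.0325, 0, 0], [-0.0139, 0.0325, 0, 0], [-0.0139, 0.0325, 0, 0], [0, 0, 0.02, 0]]]}}

```text
time: 14.25
ee_pos: [0.5384, 0.1891, 0.0845]
tcp_rot: [179.2, 0.4, -170.3]
wrist_force: [0.5, 0.3, 0.6]
opening: 0.0208
grasp_force: 30.5
```

Call:
{"op": "play_rows", "data": {"steps": [[[0, 0, 0.02, 0], [0, 0, 0.015, 0], [0, 0, 0, 0], [0, 0, 0, 0], [0, 0, 0, 0]]]}}

```text
time: 14.67
ee_pos: [0.5361, 0.1839, 0.0471]
tcp_rot: [179.3, 0.1, -170.5]
wrist_force: [0.7, 0.2, -0.2]
opening: 0.0206
grasp_force: 30.4
```

```bash
python3 go.py .5347 .1833 .0115 189.5
python3 - <<'E'
from h import *
C=cam("side");D=cam("top")
cv2.imwrite("pics/s4.png",np.hstack([cv2.resize(C[0][225:345,160:290],(433,400),interpolation=cv2.INTER_CUBIC),cv2.resize(D[0][135:235,95:185],(360,400),interpolation=cv2.INTER_CUBIC)]))
E
```

```text
t 14.7 pos [0.5361 0.1839 0.0471] rot [ 1.793e+02  1.000e-01 -1.705e+02] open 0.0206 F 30 wf [ 0.7  0.2 -0.2]
turn 0.000 rad, then shift [ 0.0015 -0.0004  0.0356]
```

View pics/s4.png

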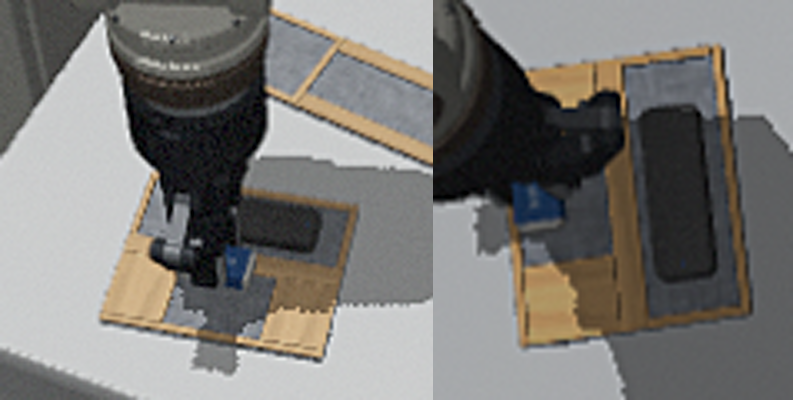

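The hub lies flat inside the long compartment (right half, (680,190)), and the eraser hangs over the short one. I lower it and release.

Call:
{"op": "play_rows", "data": {"steps": [[[0.0015, 0, 0.015, 0], [0, 0, 0.012, 0], [0, 0, 0.005, 0], [0, 0, 0.003, 0], [0, 0, 0, 0]]]}}

```text
time: 15.18
ee_pos: [0.5339, 0.1839, 0.0111]
tcp_rot: [179.4, -0.0, -170.5]
wrist_force: [0.2, -0.4, 0.2]
opening: 0.0206
grasp_force: 30.4
```

Call:
{"op": "play_rows", "data": {"steps": [[[0, 0, 0, 0], [0, 0, 0, 0], [0, 0, 0, 0], [0, 0, 0, 0], [0, 0, 0, 0]]]}}

```text
time: 15.6
ee_pos: [0.5342, 0.1841, 0.0108]
tcp_rot: [179.3, -0.0, -170.5]
wrist_force: [0.3, -0.1, 0.8]
opening: 0.0208
grasp_force: 30.6
```

```bash
python3 go.py .5347 .1833 .0115 189.5
```

```text
t 15.6 pos [0.5342 0.1841 0.0108] rot [ 179.3   -0.  -170.5] open 0.0208 F 31 wf [ 0.3 -0.1  0.8]
turn 0.000 rad, then shift [-0.0004 -0.0009 -0.0007]
```

Just touching, as expected. I release, lift, and head for the highlighter.

Call:
{"op": "play_rows", "data": {"steps": [[[0, 0, 0, 0], [0, 0, 0, 0], [0, 0, 0, 0], [0, 0, -0.01, 0], [0, 0, -0.03, 0]]], "gripper": 0.034}}

```text
time: 16.02
ee_pos: [0.5317, 0.1828, 0.0474]
tcp_rot: [179.4, -0.4, -170.5]
wrist_force: [0.2, -0.1, -0.3]
opening: 0.034
grasp_force: 0.0
```

Call:
{"op": "play_rows", "data": {"steps": [[[0, 0, -0.03, 0], [0, 0, -0.03, 0], [0, 0, 0, 0.12], [0, 0, 0, 0.12], [0, 0, 0, 0]]]}}

```text
time: 16.43
ee_pos: [0.5346, 0.1831, 0.1121]
tcp_rot: [179.3, -0.1, 175.5]
wrist_force: [-0.3, -0.0, -0.8]
opening: 0.034
grasp_force: 0.0
```

```bash
python3 go.py .4405 -.1503 .09 175.8 .4405 -.1503 .0055 175.8
```

```text
t 16.4 pos [0.5346 0.1831 0.1121] rot [ 1.793e+02 -1.000e-01  1.755e+02] open 0.0340 F 0 wf [-0.3 -0.  -0.8]
turn -0.006 rad, then shift [ 0.0695 -0.3394  0.0221]
turn -0.000 rad, then shift [0.     0.     0.0845]
```

Call:
{"op": "play_rows", "data": {"steps": [[[0.007, -0.0339, 0.002, 0], [0.007, -0.0339, 0.002, 0], [0.007, -0.0339, 0.002, 0], [0.007, -0.0339, 0.002, 0], [0.007, -0.0339, 0.002, 0]]]}}

```text
time: 16.85
ee_pos: [0.4859, 0.0154, 0.0989]
tcp_rot: [179.4, -0.2, 176.1]
wrist_force: [-0.3, -0.6, 0.1]
opening: 0.0337
grasp_force: 0.0
```

Call:
{"op": "play_rows", "data": {"steps": [[[0.007, -0.0339, 0.002, 0], [0.007, -0.0339, 0.002, 0], [0.007, -0.0339, 0.002, 0], [0.007, -0.0339, 0.002, 0], [0.007, -0.0339, 0.002, 0]]]}}

```text
time: 17.27
ee_pos: [0.4385, -0.1511, 0.0873]
tcp_rot: [179.4, -0.2, 176.0]
wrist_force: [0.4, -0.1, 1.0]
opening: 0.0343
grasp_force: 0.0
```

Call:
{"op": "play_rows", "data": {"steps": [[[0, 0, 0.01, 0], [0, 0, 0.01, 0], [0, 0, 0, 0], [0, 0, 0, 0], [0, 0, 0, 0]]]}}

```text
time: 17.68
ee_pos: [0.4397, -0.1485, 0.0673]
tcp_rot: [179.4, -0.2, 175.9]
wrist_force: [-0.2, -0.1, 0.3]
opening: 0.0339
grasp_force: 0.0
```

```bash
python3 go.py .4405 -.1503 .0055 175.8
```

```text
t 17.7 pos [ 0.4397 -0.1485  0.0673] rot [179.4  -0.2 175.9] open 0.0339 F 0 wf [-0.2 -0.1  0.3]
turn 0.002 rad, then shift [-0.001  -0.0017  0.0618]
```

Call:
{"op": "play_rows", "data": {"steps": [[[-0.001, -0.002, 0.02, 0], [0, 0, 0.02, 0], [0, 0, 0.013, 0], [0, 0, 0.006, 0], [0, 0, 0.003, 0]]]}}

```text
time: 18.1
ee_pos: [0.4401, -0.1501, 0.0047]
tcp_rot: [179.4, -0.2, 175.9]
wrist_force: [0.7, 0.6, 0.2]
opening: 0.034
grasp_force: 0.0
```

Call:
{"op": "play_rows", "data": {"steps": [[[0, 0, 0, 0], [0, 0, 0, 0], [0, 0, 0, 0], [0, 0, 0, 0], [0, 0, 0, 0]]], "gripper": 0.005, "squeeze": 30}}

```text
time: 18.52
ee_pos: [0.4407, -0.151, 0.006]
tcp_rot: [179.4, -0.1, 175.8]
wrist_force: [0.3, 0.1, 4.1]
opening: 0.0125
grasp_force: 32.4
```

Call:
{"op": "play_rows", "data": {"steps": [[[0, 0, 0, 0], [0, 0, -0.01, 0], [0, 0, -0.02, 0], [0, 0, -0.03, 0], [0, 0, -0.03, 0]]]}}

```text
time: 18.93
ee_pos: [0.4395, -0.1517, 0.0962]
tcp_rot: [179.4, -0.3, 175.8]
wrist_force: [0.9, -0.6, 1.2]
opening: 0.0119
grasp_force: 31.9
```

```bash
python3 go.py .4827 -.0070 .09 171.7 .4827 -.0070 .012 171.7
```

```text
t 18.9 pos [ 0.4395 -0.1517  0.0962] rot [179.4  -0.3 175.8] open 0.0119 F 32 wf [ 0.9 -0.6  1.2]
turn 0.071 rad, then shift [-0.0219  0.1494  0.0062]
turn -0.000 rad, then shift [0.    0.    0.078]
```

Call:
{"op": "play_rows", "data": {"steps": [[[0, 0, 0, 0.071], [-0.0044, 0.03, 0.001, 0], [-0.0044, 0.03, 0.001, 0], [-0.0044, 0.03, 0.001, 0], [-0.0044, 0.03, 0.001, 0]]]}}

```text
time: 19.35
ee_pos: [0.4752, -0.0346, 0.093]
tcp_rot: [179.4, -0.2, 171.7]
wrist_force: [-0.4, -1.2, -0.8]
opening: 0.0126
grasp_force: 31.9
```

Call:
{"op": "play_rows", "data": {"steps": [[[-0.0044, 0.03, 0.001, 0], [0, 0, 0.02, 0], [0, 0, 0.02, 0], [0, 0, 0, 0], [0, 0, 0, 0]]]}}

```text
time: 19.77
ee_pos: [0.4828, -0.0061, 0.0515]
tcp_rot: [179.4, -0.3, 171.7]
wrist_force: [0.2, 0.2, -0.2]
opening: 0.0126
grasp_force: 31.9
```

Call:
{"op": "play_rows", "data": {"steps": [[[0, 0, 0, 0], [0, 0, 0, 0], [0, 0, 0, 0], [0, 0, 0, 0], [0, 0, 0, 0]]]}}

```text
time: 20.18
ee_pos: [0.4839, -0.0063, 0.0522]
tcp_rot: [179.4, -0.2, 171.7]
wrist_force: [0.1, 0.2, -0.5]
opening: 0.0124
grasp_force: 31.9
```

```bash
python3 go.py .4827 -.0070 .011 171.7
python3 - <<'E'
from h import *
C=cam("side");D=cam("top")
cv2.imwrite("pics/s5.png",np.hstack([cv2.resize(C[0][215:335,185:325],(466,400),interpolation=cv2.INTER_CUBIC),cv2.resize(D[0][140:260,180:270],(300,400),interpolation=cv2.INTER_CUBIC)]))
E
```

```text
t 20.2 pos [ 0.4839 -0.0063  0.0522] rot [179.4  -0.2 171.7] open 0.0124 F 32 wf [ 0.1  0.2 -0.5]
turn -0.000 rad, then shift [ 0.001  -0.0009  0.0412]
```

View pics/s5.png

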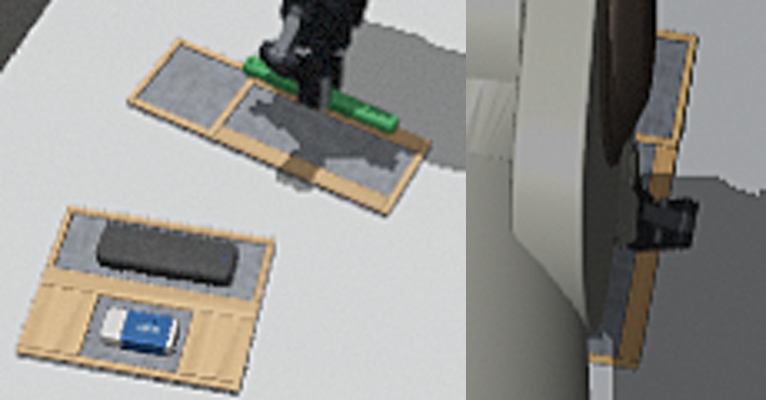

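The hub and eraser lie well inside their compartments. The highlighter is parallel over the long tray, so I lower it.

Call:
{"op": "play_rows", "data": {"steps": [[[0.001, -0.001, 0.02, 0], [0, 0, 0.012, 0], [0, 0, 0.006, 0], [0, 0, 0.003, 0], [0, 0, 0, 0]]]}}

```text
time: 20.7
ee_pos: [0.4819, -0.0065, 0.0106]
tcp_rot: [179.4, -0.3, 171.7]
wrist_force: [-0.0, 0.4, 0.1]
opening: 0.0124
grasp_force: 31.9
```

Call:
{"op": "play_rows", "data": {"steps": [[[0, 0, 0, 0], [0, 0, 0, 0], [0, 0, 0, 0], [0, 0, 0, 0], [0, 0, 0, 0]]]}}

```text
time: 21.12
ee_pos: [0.4825, -0.0065, 0.0107]
tcp_rot: [179.4, -0.2, 171.7]
wrist_force: [-0.3, 0.4, -0.3]
opening: 0.0125
grasp_force: 31.9
```

```bash
python3 go.py .4827 -.0070 .011 171.7
```

```text
t 21.1 pos [ 0.4825 -0.0065  0.0107] rot [179.4  -0.2 171.7] open 0.0125 F 32 wf [-0.3  0.4 -0.3]
turn 0.000 rad, then shift [-0.0003 -0.0005 -0.0003]
```

Call:
{"op": "play_rows", "data": {"steps": [[[0, 0, 0.0007, 0], [0, 0, 0, 0], [0, 0, 0, 0], [0, 0, 0, 0], [0, 0, 0, 0]]]}}

```text
time: 21.53
ee_pos: [0.4825, -0.0065, 0.0101]
tcp_rot: [179.4, -0.2, 171.7]
wrist_force: [0.7, -0.0, 2.4]
opening: 0.0124
grasp_force: 32.1
```

Call:
{"op": "play_rows", "data": {"steps": [[[0, 0, 0, 0], [0, 0, 0, 0], [0, 0, 0, 0], [0, 0, -0.01, 0], [0, 0, -0.03, 0]]], "gripper": 0.024}}

```text
time: 21.95
ee_pos: [0.4799, -0.0069, 0.0472]
tcp_rot: [179.4, -0.6, 171.7]
wrist_force: [-0.9, -0.2, 0.3]
opening: 0.0238
grasp_force: 0.0
```

Call:
{"op": "play_rows", "data": {"steps": [[[0, 0, -0.03, 0], [0, 0, -0.03, 0], [0, 0, -0.03, -0.12], [0, 0, 0, -0.12], [0, 0, 0, 0]]], "gripper": 0.08}}

```text
time: 22.37
ee_pos: [0.4837, -0.008, 0.1426]
tcp_rot: [179.4, 0.2, -174.2]
wrist_force: [-0.6, 0.4, -0.5]
opening: 0.0795
grasp_force: 0.0
```

```bash
python3 go.py .5815 -.1595 .13 185.5
python3 - <<'E'
from h import *
C=cam("side");D=cam("top")
cv2.imwrite("pics/s6.png",np.hstack([cv2.resize(C[0][165:285,185:325],(466,400),interpolation=cv2.INTER_CUBIC),cv2.resize(D[0][140:260,180:270],(300,400),interpolation=cv2.INTER_CUBIC)]))
E
```

```text
t 22.4 pos [ 0.4837 -0.008   0.1426] rot [ 179.4    0.2 -174.2] open 0.0795 F 0 wf [-0.6  0.4 -0.5]
turn 0.005 rad, then shift [-0.0828 -0.1602  0.0126]
```

View pics/s6.png

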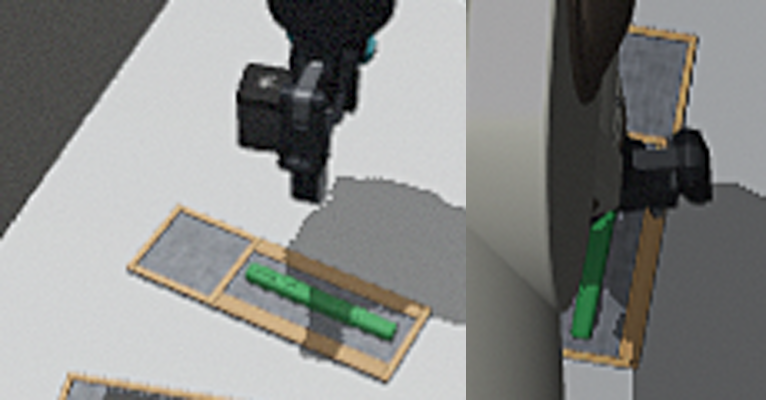

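The highlighter lies in the long compartment. Now the clip box.

Call:
{"op": "play_rows", "data": {"steps": [[[-0.0138, -0.0267, 0.002, 0], [-0.0138, -0.0267, 0.002, 0], [-0.0138, -0.0267, 0.002, 0], [-0.0138, -0.0267, 0.002, 0], [-0.0138, -0.0267, 0.002, 0]]]}}

```text
time: 22.88
ee_pos: [0.5639, -0.1352, 0.1268]
tcp_rot: [179.3, -0.2, -174.8]
wrist_force: [0.4, 0.4, 0.3]
opening: 0.0801
grasp_force: 0.0
```

Call:
{"op": "play_rows", "data": {"steps": [[[-0.0138, -0.0267, 0.002, 0], [0, 0, 0.02, 0], [0, 0, 0.02, 0], [0, 0, 0, 0], [0, 0, 0, 0]]]}}

```text
time: 23.3
ee_pos: [0.5788, -0.1586, 0.0842]
tcp_rot: [179.3, -0.3, -174.7]
wrist_force: [-1.0, -0.1, -0.6]
opening: 0.0801
grasp_force: 0.0
```

```bash
python3 go.py .5815 -.1595 .009 185.5
python3 - <<'E'
from h import *
C=cam("side");D=cam("top")
cv2.imwrite("pics/s7.png",np.hstack([cv2.resize(C[0][145:245,215:330],(460,400),interpolation=cv2.INTER_CUBIC),cv2.resize(D[0][130:220,260:340],(340,400),interpolation=cv2.INTER_CUBIC)]))
E
```

```text
t 23.3 pos [ 0.5788 -0.1586  0.0842] rot [ 179.3   -0.3 -174.7] open 0.0801 F 0 wf [-1.  -0.1 -0.6]
turn -0.003 rad, then shift [-0.0026 -0.0011  0.0752]
```

View pics/s7.png

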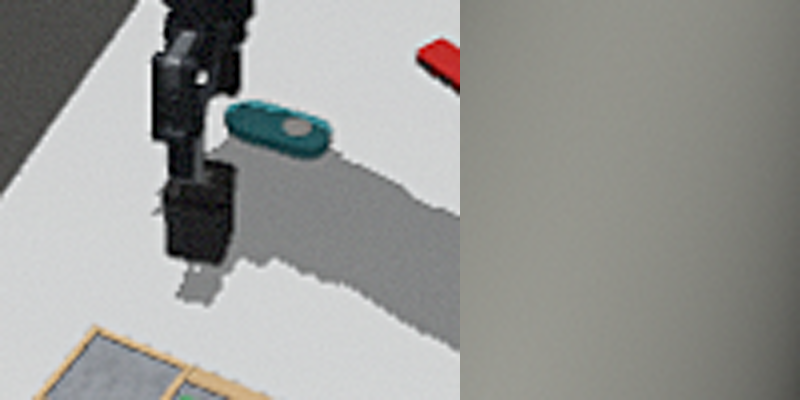

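The fingers straddle the box in the side view (box at (200,215)). I descend in two stages and watch the force.

Call:
{"op": "play_rows", "data": {"steps": [[[-0.0015, -0.001, 0.01, 0], [0, 0, 0.01, 0], [0, 0, 0.01, 0], [0, 0, 0.01, 0], [0, 0, 0, 0]]]}}

```text
time: 23.82
ee_pos: [0.5803, -0.1589, 0.0431]
tcp_rot: [179.3, -0.3, -174.5]
wrist_force: [-0.5, 0.0, 0.3]
opening: 0.0802
grasp_force: 0.0
```

Call:
{"op": "play_rows", "data": {"steps": [[[0, 0, 0.01, 0], [0, 0, 0.01, 0], [0, 0, 0.01, 0], [0, 0, 0.006, 0], [0, 0, 0, 0]]]}}

```text
time: 24.23
ee_pos: [0.5806, -0.1587, 0.0079]
tcp_rot: [179.3, -0.2, -174.5]
wrist_force: [-0.8, -0.6, -0.2]
opening: 0.0797
grasp_force: 0.0
```

Call:
{"op": "play_rows", "data": {"steps": [[[0, 0, 0, 0], [0, 0, 0, 0], [0, 0, 0, 0], [0, 0, 0, 0], [0, 0, 0, 0]]], "gripper": 0.03, "squeeze": 40}}

```text
time: 24.65
ee_pos: [0.5822, -0.1592, 0.0109]
tcp_rot: [179.4, 0.0, -174.5]
wrist_force: [-0.4, 0.1, 4.6]
opening: 0.0399
grasp_force: 40.6
```

```bash
python3 go.py .5836 -.0217 .09 171.7
```

```text
t 24.6 pos [ 0.5822 -0.1592  0.0109] rot [ 179.4    0.  -174.5] open 0.0399 F 41 wf [-0.4  0.1  4.6]
turn 0.240 rad, then shift [ 0.0184  0.1362 -0.0791]
```

Call:
{"op": "play_rows", "data": {"steps": [[[0, 0, -0.01, 0], [0, 0, -0.02, 0], [0, 0, -0.02, 0], [0, 0, -0.02, 0.12], [0, 0, -0.01, 0.12]]]}}

```text
time: 25.07
ee_pos: [0.5825, -0.16, 0.0933]
tcp_rot: [179.4, -0.1, 171.4]
wrist_force: [0.3, -0.3, -0.3]
opening: 0.0396
grasp_force: 40.2
```

Call:
{"op": "play_rows", "data": {"steps": [[[0.0035, 0.0272, 0, 0], [0.0035, 0.0272, 0, 0], [0.0035, 0.0272, 0, 0], [0.0035, 0.0272, 0, 0], [0.0035, 0.0272, 0, 0]]]}}

```text
time: 25.48
ee_pos: [0.5839, -0.0216, 0.0922]
tcp_rot: [179.4, -0.2, 171.7]
wrist_force: [-0.2, -0.1, -0.5]
opening: 0.0399
grasp_force: 40.2
```

Call:
{"op": "play_rows", "data": {"steps": [[[0, 0, 0.02, 0], [0, 0, 0.02, 0], [0, 0, 0, 0], [0, 0, 0, 0], [0, 0, 0, 0]]]}}

```text
time: 25.9
ee_pos: [0.5843, -0.0226, 0.0528]
tcp_rot: [179.4, -0.2, 171.7]
wrist_force: [-0.5, 0.1, -1.3]
opening: 0.0395
grasp_force: 40.3
```

```bash
python3 go.py .5836 -.0217 .0155 171.7
python3 - <<'E'
from h import *
C=cam("side");D=cam("top")
cv2.imwrite("pics/s8.png",np.hstack([cv2.resize(C[0][185:285,205:320],(460,400),interpolation=cv2.INTER_CUBIC),cv2.resize(D[0][130:220,190:270],(340,400),interpolation=cv2.INTER_CUBIC)]))
E
```

```text
t 25.9 pos [ 0.5843 -0.0226  0.0528] rot [179.4  -0.2 171.7] open 0.0395 F 40 wf [-0.5  0.1 -1.3]
turn -0.000 rad, then shift [0.0009 0.0008 0.0373]
```

View pics/s8.png

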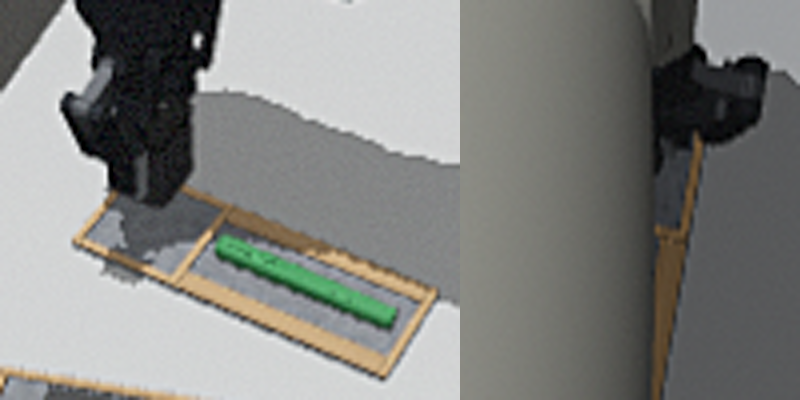

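The box is upright over the short compartment, so I lower it.

Call:
{"op": "play_rows", "data": {"steps": [[[0.001, 0, 0.015, 0], [0, 0, 0.012, 0], [0, 0, 0.006, 0], [0, 0, 0.004, 0], [0, 0, 0, 0]]]}}

```text
time: 26.42
ee_pos: [0.5829, -0.0219, 0.015]
tcp_rot: [179.4, -0.2, 171.7]
wrist_force: [0.3, -0.4, -1.2]
opening: 0.0396
grasp_force: 40.0
```

Call:
{"op": "play_rows", "data": {"steps": [[[0, 0, 0, 0], [0, 0, 0, 0], [0, 0, 0, 0], [0, 0, 0, 0], [0, 0, 0, 0]]]}}

```text
time: 26.83
ee_pos: [0.5831, -0.0219, 0.0149]
tcp_rot: [179.4, -0.2, 171.7]
wrist_force: [-1.5, -0.6, 3.3]
opening: 0.0394
grasp_force: 40.3
```

Contact at the expected height. I release, lift clear and swing back out of the top camera's view.

Call:
{"op": "play_rows", "data": {"steps": [[[0, 0, 0, 0], [0, 0, 0, 0], [0, 0, 0, 0], [0, 0, 0, 0], [0, 0, -0.01, 0]]], "gripper": 0.065}}

```text
time: 27.25
ee_pos: [0.5818, -0.0218, 0.0229]
tcp_rot: [179.4, -0.4, 171.7]
wrist_force: [-0.3, -1.1, 0.4]
opening: 0.0651
grasp_force: 0.0
```

Call:
{"op": "play_rows", "data": {"steps": [[[0, 0, -0.03, 0], [0, 0, -0.04, 0], [0, 0, -0.04, 0], [0, 0, -0.04, 0], [0, 0, -0.04, 0]]]}}

```text
time: 27.67
ee_pos: [0.5829, -0.024, 0.2174]
tcp_rot: [179.4, -0.2, 171.7]
wrist_force: [0.5, 0.6, 0.3]
opening: 0.0653
grasp_force: 0.0
```

Call:
{"op": "play_rows", "data": {"steps": [[[0, -0.04, 0, 0], [0, -0.04, 0, 0], [0, -0.04, 0, 0], [0, -0.04, 0, 0], [0, -0.04, 0, 0]]]}}

```text
time: 28.08
ee_pos: [0.554, -0.2235, 0.2134]
tcp_rot: [179.4, -0.2, 171.7]
wrist_force: [1.8, 0.2, 0.5]
opening: 0.0651
grasp_force: 0.0
```

Call:
{"op": "play_rows", "data": {"steps": [[[0, -0.04, 0, 0], [0, -0.04, 0, 0], [0, -0.04, 0, 0], [0, -0.04, 0, 0], [0, 0, 0, 0]]]}}

```text
time: 28.5
ee_pos: [0.5294, -0.3862, 0.2099]
tcp_rot: [179.5, -0.3, 171.4]
wrist_force: [0.7, 0.2, -1.2]
opening: 0.0649
grasp_force: 0.0
```

```bash
python3 go.py
python3 - <<'E'
from h import *
D=cam("top");C=cam("side");cv2.imwrite("pics/fs.png",C[0]);cv2.imwrite("pics/ft.png",D[0])
cv2.imwrite("pics/s9.png",np.hstack([cv2.resize(C[0][195:345,180:325],(390,400),interpolation=cv2.INTER_CUBIC),cv2.resize(D[0][130:260,105:260],(400,335),interpolation=cv2.INTER_CUBIC).copy()[:400] if 0 else cv2.copyMakeBorder(cv2.resize(D[0][130:260,105:260],(410,344),interpolation=cv2.INTER_CUBIC),0,56,0,0,cv2.BORDER_CONSTANT)]))
E
```

```text
t 28.5 pos [ 0.5294 -0.3862  0.2099] rot [179.5  -0.3 171.4] open 0.0649 F 0 wf [ 0.7  0.2 -1.2]
```

View pics/s9.png

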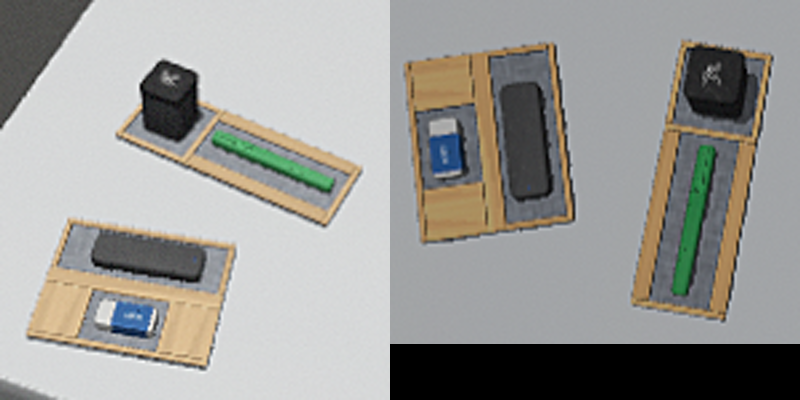

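All four parts lie flat and inside their compartments with clear gaps on every side. The highlighter has about 7 mm at each end, and the clip box stands upright. I'm handing in.

```bash
python3 -c "
from workcell import bot
print(bot.job_done())"
```

```text
the job is handed in; nothing more can be done
None
```

Both desk kits are made up and the job is handed in: in the last pictures all four parts lay flat in their own compartments, and the correction tape was not touched; no verdict was returned.

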